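# Press the last bush into a patch-panel face plate

## Task

One corner bush of the face panel lying on the hand press still stands proud. With the press's safety catch still on, slide the panel by its bow handle along the work table, without lifting it, until that bush is centred under the ram nose; then press the catch's thumb tab down to flip it fully off, pull the lever all the way down so that the ram presses the bush flush, and finish still holding the lever hard down: do not let go of it. Leave everything else on the bench where it lies.

Things in the scene. Friction and masses are not known exactly. Their poses are not given: they have to be found in the camera images.
- press: The hand-lever bench press, fixed to the bench. Origin: bench level, straight under the ram's axis; x away from the operator towards its column, y to the operator's left. Steel work table, top at 36 mm, from 220 mm before the ram axis to 50 mm behind it, 240 mm wide. The grey head, 60 mm wide, overhangs the table at 110 to 195 mm height, from 39 mm before the ram axis to the column 72 mm behind it.
- panel: The loose aluminium face panel, 155 x 88 x 4 mm, 0.15 to 0.31 kg, lying flat on the press's work table; pressing down on its handle makes it drag (panel face 40 mm above the bench). Origin: centre of its underside. x runs along its length from the handle end to the end with the proud bush, z up.
- panel_handle (a point): Middle of the top bar of the panel's black bow handle, at (-60, 0, 31) mm in the panel's frame. The bar is round, 10 mm thick, 64 mm long along the panel's y, and stands 22 mm clear of the panel's face; its top is 72 mm above the bench. Same axes as the panel. It can be pinched from above, fingers closing along the panel's x.
- bush_top (a point): Centre of the top face of the one brass bush that is not pressed home: 10 mm diameter, standing 4.5 to 6 mm above the panel's face, at (60, -27) mm in the panel's frame: the far right-hand corner seen from the handle end. The other three corner bushes are flush. Same axes as the panel.
- bush (a joint): How far the bush has been pressed in, in m: 0 stands 6 mm proud, 0.006 is flush, where it bottoms. It is a tight fit: it takes about 40 N to press and stays where it is pressed. Its lower end goes into a 22 mm hole in the work table under the ram.
- ram_nose (a point): Centre of the flat lower end of the ram, a nose of 20 mm diameter, on the axis x = y = 0 of the press. With the lever up it hangs 56 mm above the bench, 10 mm above the proud bush; it moves straight down 16 mm per rad of lever. Axes of the press.
- lever_pivot (a point): The point on the lever's hinge axis in the plane of the lever bar: 27 mm behind and 66 mm to the right of the ram axis, 155 mm above the bench. The hinge axis is the press's y. Axes of the press. The handle's middle swings on an arc of 155 mm radius about this axis, 42 mm farther right.
- lever_angle (a joint): Lever angle in rad: 0 bolt upright, grows as the handle is pulled to the operator and down; hard stop 1.07. At about 1.0 the ram has the bush flush and meets firm resistance. A spring raises the lever when let go: at the handle it takes 7 N (up) to 10 N (down), about 16 N while the bush goes in; some 20 to 25 N holds it hard down. With the catch on it has only some 0.05 rad of play.
- catch_tab (a point): Middle of the upper face of the catch's thumb tab, a 28 x 34 x 6 mm steel plate above the head, left of the ram. With the catch on: 24 mm before and 46 mm left of the ram axis, 257 mm above the bench, nearly level. Pressed straight down it flips the catch; fully off, its middle has gone 61 mm down and 18 mm to the left, and it slopes steeply down to the left. The point's axes turn with the catch.
- catch_pivot (a point): The catch's hinge, on top of the head, 19.5 mm before the ram axis, 210 mm above the bench. The hinge axis is the press's x. The catch's other arm, a steel tongue, lies in front of the lever bar and blocks it. Axes of the press.
- catch (a joint): Catch angle in rad: 0 on (lever blocked), 1.0 fully off at its stop; the lever is free from about 0.8. It turns stiffly (about 3 N at the tab) and stays where it is left.
- ram: The press's ram: a 22 mm square upright steel bar through the head, with a nose below. Origin: centre of the nose's flat face, same as ram_nose. Its top end with a dark collar stands out of the head, up to 225 mm above the bench, straight above the nose.
- lever: The lever with its handle, on the press's right-hand side (-y): a 13 mm round steel bar, 155 mm from the pivot to the handle's axis, and at its end a black revolving handle that sticks out to the right. Origin at lever_pivot, in the plane of the bar. It swings towards the operator and down.
- lever_grip (a point): Middle of the lever's black handle: a round grip, 25 mm thick and 64 mm long, lying along the press's y from 10 to 74 mm right of the bar; it turns freely on its own axis, so it can be pinched from above with the fingers closing along the press's x and need not turn with the lever. This point is 42 mm right of the bar. With the lever up it is straight above the hinge axis, 310 mm above the bench.
- done_panel: A finished panel of the same kind lying on the bench to the right; leave it alone.
- stripper: Fibre stripping pliers, 160 mm, on the bench to the left; leave alone.
- shears: Shears, 160 mm, on the bench to the left; leave alone.
- slitter: Grey slitting tool, 135 mm, on the bench to the left; leave alone.
- bush_tin: Steel tin of spare bushes, 90 x 65 x 22 mm, beside the press on the right; leave alone.
- driver: Black-handled screwdriver, 170 mm, on the bench to the right; leave alone.
- alcohol: White bottle with a red cap, 76 mm diameter, 190 mm tall, left of the press towards the back; leave alone.
Things that resemble listed ones, but are neither listed nor needed, are in the scene too. Leave any purple or red look-alike of the panel alone.

How it is judged (in metres and radians):
On the way, in this order (a step that is already met when the one before it is completed fails the run):
1. the proud bush is brought under the ram nose, within 5 mm of its axis, with the catch still on (horizontal distance between bush_top and ram_nose below 0.005 m and value of joint catch below 0.2 rad and value of joint lever_angle below 0.12 rad), for 0.2 s.
2. the catch is flipped off while the lever is still up (value of joint catch above 0.85 rad and value of joint lever_angle below 0.12 rad), for 0.1 s.
3. the lever is pulled down and the ram has pressed the bush flush (value of joint lever_angle above 0.92 rad and value of joint bush above 0.005 m), for 0.2 s.
At the end, for the whole second after the job is handed in: The bush is flush with the panel's face (within 1 mm) and within 5 mm of the ram's axis, the catch is off (over 0.85 rad), and the robot is still holding the lever down (over 0.92 rad, at least 3 N on it) so that the ram still presses on the work with more than 8 N (all of step 3 and horizontal distance between bush_top and ram_nose below 0.005 m and value of joint catch above 0.85 rad and contact force between ram and panel above 8 N and contact force between any of the fingers, the arm and lever above 3 N); the arm keeps its last pose, push and grip.
It fails at once if the panel is lifted off the work table (more than 15 mm) or pushed off it (height (world z) of panel above 0.051 m or height (world z) of panel below 0.025 m).
It fails at once if one of the other things on the bench is moved by more than 30 mm (distance of any of done_panel, stripper, shears, slitter, bush_tin, driver, alcohol from where it was at the start of the episode above 0.03 m).
It also fails if it takes over 64 s, if anything falls off the work surface, if the arm or the gripper's body presses on something with over 40 N, if the wrist force passes 120 N, or if a joint passes its speed limit or range.

## Robot

A 6-joint arm with a two-finger parallel gripper is mounted at the origin on the work surface. World frame = base frame: x ahead of the robot, y to its left, z up, the work surface at z = 0. Lengths are in mm, angles in rad, forces in N, time in s.
With the tool pointing down it reaches from about 350 to 875 mm from the base axis. Payload 4.2 kg.
Tool frame: the origin (TCP) lies between the finger pads; the fingertips stand 11 mm ahead of it and the grasp point (between the pads) lies 8 mm behind it; z points along the fingers, y is the line along which they close (so a half turn about z gives the same grasp; the last joint's range is limited). The gripper opens to 85 mm and grips with 20 to 120 N. Pads are 22 mm wide; open, the fingers measure 114 mm over their backs; the gripper's body (76 mm by 85 mm) begins 54 mm behind the grasp point. The pads swing forward as they close: fully open they stand 13 mm farther back than shut.
Start: joints at [1.504, 0.385, 0.008, 0, -1.194, -0.259], TCP at [200.009, 592.111, 242.312] pointing down, gripper open.
Joint ranges: [-3.14, 3.14], [-1.21, 2.06], [-1.07, 1.41], [-3.16, 2.05], [-2.99, -0.16], [-3.1, 3.1]. Speed limits (rad/s): [2.79, 2.79, 3.14, 3.14, 3.14, 3.14].

## Interface

Orientations are given as [roll, pitch, yaw] about the fixed x, y, z axes, in that order (R = Rz(yaw) Ry(pitch) Rx(roll)).
In Python, from plant import arm gives the robot as it stands.
- The arm moves only by the tool carry_out, never from a script. Its arguments are lists of equal length, an entry for each row: "xyz": the shift along the tool's x, y, z in m, a list of three; "roll": the turn about the tool's z in rad; "grip": the finger opening in m, from 0 to 0.0854. A call has 1 to 20 rows; each row shifts and turns the commanded pose from where the row before left it, along the tool's axes as they then stand; what a row does not reach is not made up. A row lasts 1/10 s, in which the tool goes at most 50 mm and 8.59 degrees, less where a joint would pass 70% of its speed; a pose out of reach is approached as far as the arm can. A call is refused whole if a number of a shift passes 0.05 or a number of a turn 0.15, either way. A call with a gripper value outside its range is refused whole. The fingers move at their own pace and stop on an object; the grip force is fixed at half the most. Time passes only in rows, so rows that do not move let the fingers close. It gives the time, the measured TCP pose, the force, the opening and the grip force at its end, in the units of the state.
- arm.observe(): the state, without advancing time (a new reading comes with each control period).
- arm.grab_frame(name): name is "scene" or "top"; returns a dict with "color" (480x640x3 uint8, red, green, blue), "mtx" (3x3 intrinsics, pixels), "T" (4x4, takes a point from camera to world coordinates). Camera axes: x right, y up, looking along -z (the intrinsics and any distortion apply to the point x, -y, -z); pixel columns grow to the right and rows downward; lengths in mm; the calibration is good to about 2 mm. A picture is of the moment at which its call begins. There is no depth.
- arm.finish_job(): hands the job in; it is judged then, once.
Trained networks look in a picture, given as the dict that the camera call returned (one of the last four; its "shot" number tells which), for a name from the list of things; names that differ only in an ending like _2 or _b are one class to them, and where a whole thing is asked for, a point or a joint stands for the part that bears it (a point fixed in the world has none). Each returns a list of dicts, best first, with "confidence" (0 to 1); they miss things now and then, are a little off and sometimes report something else, mostly with a low value. They report only what shows in the picture. A call takes as long as a camera call. They do not tell look-alikes from the thing itself.
- arm.trace(picture, query): "mask" (480x640 bool, what is visible of it) and "extent" ([left, top, right, bottom] in pixels, round what is visible of it).
The state is a dict: "time_s": time; "joint_pos": joint angles; "qvel": joint speeds; "tau": joint torques, N m; "tool_pos": TCP position; "ee_rot": TCP orientation; "ft_force": force on the tool from outside, world axes, zero at the start; "wrist_torque": the same for the moment, N m; "finger_gap": finger opening in mm; "grip_force": force on a finger pad.
Only numpy, scipy, OpenCV 4.12 (cv2) and the standard library are available. Lean on these libraries where they do the work, as an engineer would, in place of code of your own. Each camera call takes 0.05 s, during which the arm holds its last target. There are 200 camera calls.

## Working session

There is one attempt and no reset: what is moved stays moved. The work goes in short steps, Python scripts to look and compute and a tool call to move; the robot and the scene stay as the last step left them, time stands still between calls to the robot, and variables do not carry over. Pictures are saved under pics/ and viewed, at most 10 in all, crops included, and the job is handed in when it is done.

Besides the shell and the picture viewer there is one more tool, called by a JSON object that holds its "op" and its "data". carry_out: Moves the arm, as the interface text tells. Its arguments: {"type":"object","properties":{"xyz":{"type":"array"},"roll":{"type":"array"},"grip":{"type":"array"}},"required":["xyz","roll","grip"]}

```bash
mkdir -p pics
cat > h.py <<'E'
import numpy as np, cv2
from plant import arm
def ray(f,u,v):
    K=np.array(f["mtx"]);T=np.array(f["T"])
    d=np.linalg.inv(K)@[u,v,1.0]; d=np.array([d[0],-d[1],-d[2]])
    return T[:3,3],T[:3,:3]@d
def onz(f,u,v,z):
    o,d=ray(f,u,v); return o+d*(z-o[2])/d[2]
def proj(f,P):
    K=np.array(f["mtx"]);T=np.array(f["T"])
    c=T[:3,:3].T@(np.atleast_2d(P)-T[:3,3]).T; c=np.array([c[0],-c[1],-c[2]])
    p=K@c; return (p[:2]/p[2]).T
def save(f,n): cv2.imwrite("pics/"+n,cv2.cvtColor(f["color"],cv2.COLOR_RGB2BGR))
E
python3 - <<'E'
from h import *
s=arm.observe(); print(s)
for n in("scene","top"):
    f=arm.grab_frame(n); save(f,n+"1.png"); print(n,f.keys(),np.round(f["mtx"],1),np.round(f["T"],3))
    for q in("panel","panel_handle","bush_top","press","lever","lever_grip","catch_tab","ram"):
        print(q,[(round(r["confidence"],2),np.round(r["extent"]),int(r["mask"].sum())) for r in arm.trace(f,q)[:3]])
E
```

```text
{'time_s': 0.0, 'joint_pos': array([ 1.50361708e+00,  3.85568839e-01,  6.59972471e-03, -4.75445902e-04,
       -1.19397668e+00, -2.58603020e-01]), 'qvel': array([ 0.00183559, -0.00040771, -0.00024991,  0.00057493, -0.00053368,
       -0.00097478]), 'tau': array([ 1.94026499e-03, -3.92286515e+01,  1.88403636e+01,  4.18604091e+00,
       -4.63831821e-03,  1.29723432e-06]), 'tool_pos': array([199.83724195, 591.59824272, 241.20741181]), 'ee_rot': array([ 3.13940166e+00, -1.22670595e-04, -3.25957557e-01]), 'ft_force': array([-0.35181881,  0.41832616, -1.29459367]), 'wrist_torque': array([-0.03744229, -0.00503657, -0.01180638]), 'grip_force': 0.0, 'finger_gap': 85.30361413349162}
scene dict_keys(['color', 'mtx', 'T', 'shot']) [[451.9   0.  314.7]
 [  0.  451.9 239. ]
 [  0.    0.    1. ]] [[ 8.740000e-01 -3.300000e-01  3.570000e-01  9.872500e+02]
 [ 4.860000e-01  5.770000e-01 -6.570000e-01 -7.603780e+02]
 [ 1.100000e-02  7.480000e-01  6.640000e-01  1.031248e+03]
 [ 0.000000e+00  0.000000e+00  0.000000e+00  1.000000e+00]]
panel [(0.77, array([281., 260., 331., 296.]), 1001), (0.62, array([3
[... 834 characters left out ...]
07818e+03]
 [ 0.000000e+00  0.000000e+00  0.000000e+00  1.000000e+00]]
panel [(0.86, array([300., 205., 336., 263.]), 1867), (0.85, array([234., 110., 280., 174.]), 1699), (0.64, array([133., 294., 195., 357.]), 1813)]
panel_handle [(0.87, array([305., 205., 338., 266.]), 1831), (0.77, array([136., 299., 193., 359.]), 1795), (0.72, array([230., 110., 276., 172.]), 1620)]
bush_top []
press [(0.79, array([288., 129., 402., 274.]), 8520)]
lever [(0.84, array([358., 155., 401., 181.]), 522)]
lever_grip [(0.75, array([357., 157., 401., 181.]), 512), (0.4, array([334., 175., 342., 186.]), 93)]
catch_tab [(0.69, array([310., 172., 371., 194.]), 451)]
ram [(0.6, array([335., 172., 340., 185.]), 98)]
```

Run:
```python
import cv2
a=cv2.imread("pics/top1.png");b=cv2.imread("pics/scene1.png")
cv2.imwrite("pics/topc.png",cv2.resize(a[120:290,270:420],None,fx=3.5,fy=3.5,interpolation=2)[:600])
cv2.imwrite("pics/scenec.png",cv2.resize(b[220:360,240:400],None,fx=4.2,fy=4.2,interpolation=2)[:600])
```

```text
(no output)
```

View pics/top1.png

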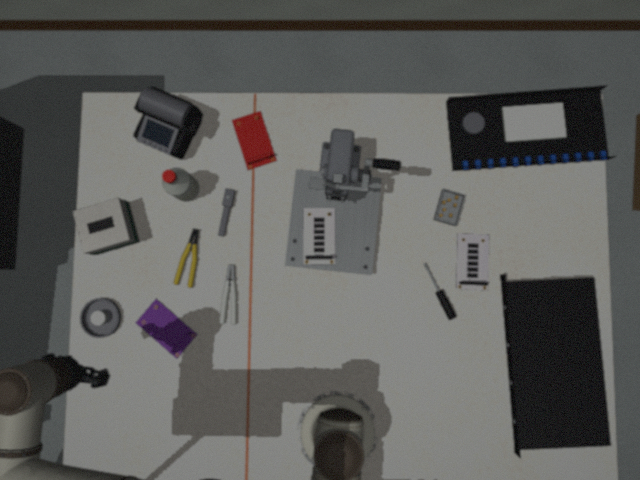

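View pics/topc.png

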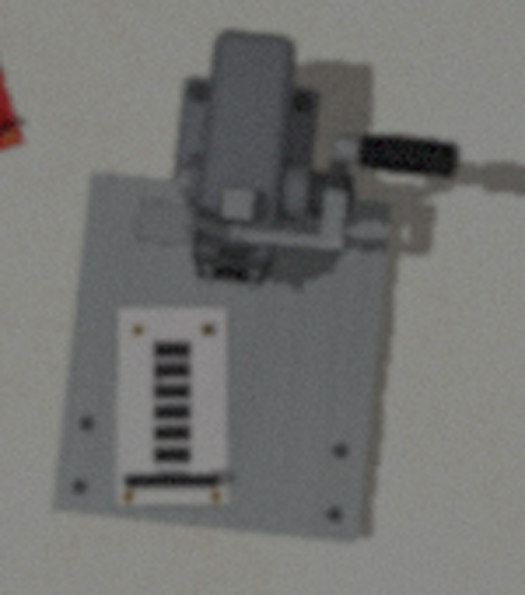

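View pics/scenec.png

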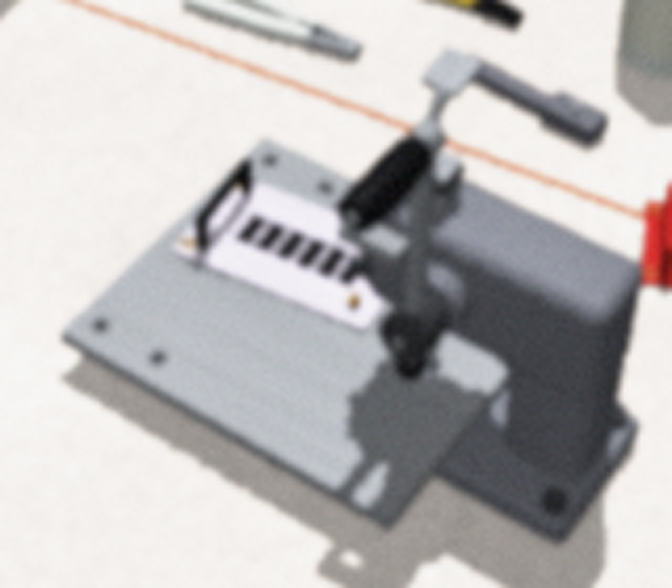

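The pictures show the panel on the table's left half at about (319,235) in the top view, with its handle nearest the robot and the proud bush at about (329,214). The ram top is at about (338,178), the lever grip at (386,164) and the catch tab at (317,182). Next I fit the poses.

```bash
cat >> h.py <<'E'
from scipy.optimize import minimize
from scipy.ndimage import map_coordinates
def seg(a,b,n=60): return np.array(a)+np.linspace(0.04,0.96,n)[:,None]*(np.array(b)-np.array(a))
def place(p,P):
    c,s=np.cos(p[2]),np.sin(p[2]); P=np.atleast_2d(P)
    return np.c_[p[0]+c*P[:,0]-s*P[:,1],p[1]+s*P[:,0]+c*P[:,1],P[:,2]]
def fit(frames,segs,p0,off=4.0,sg=(1.5,0.8)):
    """segs: (a,b) with the inside on the left; maximise inside-outside contrast"""
    G=[cv2.cvtColor(f["color"],cv2.COLOR_RGB2GRAY).astype(float) for f in frames]
    p=np.array(p0,float)
    for s in sg:
        I=[cv2.GaussianBlur(g,(0,0),s) for g in G]
        def cost(p):
            t=0
            for f,g in zip(frames,I):
                for a,b in segs:
                    P=seg(a,b); d=(np.array(b)-a)/np.linalg.norm(np.array(b)-a); n=np.array([-d[1],d[0],0])*off
                    v=[map_coordinates(g,proj(f,place(p,P+k*n)).T[::-1],order=1) for k in(1,-1)]
                    t-=np.clip(v[0]-v[1],-20,60).mean()
            return t
        best=minimize(cost,p,method="Nelder-Mead",options=dict(initial_simplex=p+np.array([[0,0,0],[8,0,0],[0,8,0],[0,0,.06]]),xatol=.02,fatol=.005,maxiter=600))
        p=best.x
    return p,best.fun
PAN=[((-77.5,-44,40),(77.5,-44,40)),((77.5,-44,40),(77.5,44,40)),((77.5,44,40),(-77.5,44,40)),((-77.5,44,40),(-77.5,-44,40))]
TAB=[((-220,-120,36),(-60,-120,36)),((50,120,36),(-220,120,36)),((-220,120,36),(-220,-120,36))]
E
python3 - <<'E'
from h import *
fr={n:arm.grab_frame(n) for n in("top","scene")}
t=fr["top"]
c=lambda u,v,z:onz(t,270+u/3.5,120+v/3.5,z)
BL,BR,TL=c(55,510,36),c(355,540,36),c(92,175,36)
yaw=np.arctan2(*(BL-BR)[[1,0]])-np.pi/2
print("corners",BL,BR,TL,"len",np.linalg.norm(BL-BR),np.linalg.norm(TL-BL),yaw)
mid=(BL+BR)/2; p0=[mid[0]+220*np.cos(yaw),mid[1]+220*np.sin(yaw),yaw]
q=c(173,406,40); q0=[q[0],q[1],0]
print("guess",p0,q0,"ramtop",c(238,203,225))
for nm in(("top",),("scene",),("top","scene")):
    F=[fr[n] for n in nm]
    p,cp=fit(F,[TAB[1]] +[TAB[2]]+[TAB[0]],p0); Q,cq=fit(F,PAN,q0)
    print(nm,"press",np.round(p,3),round(cp,1),"panel",np.round(Q,3),round(cq,1),"bush",place(Q,[60,-27,0])[0].round(1))
v=cv2.resize(cv2.cvtColor(t["color"],cv2.COLOR_RGB2BGR)[120:290,270:420],None,fx=3.5,fy=3.5,interpolation=2)
w=cv2.resize(cv2.cvtColor(fr["scene"]["color"],cv2.COLOR_RGB2BGR)[225:365,240:390],None,fx=4,fy=4,interpolation=2)
def dr(im,f,o,k,P,col):
    for x in (proj(f,P)-o)*k: cv2.circle(im,(int(x[0]),int(x[1])),1,col,-1)
for im,f,o,k in((v,t,(269.5,119.5),3.5),(w,fr["scene"],(239.5,224.5),4)):
    for a,b in TAB: dr(im,f,o,k,place(p,seg(a,b,40)),(0,0,255))
    for a,b in PAN: dr(im,f,o,k,place(Q,seg(a,b,40)),(255,0,0))
    sq=lambda x,y,h,z:[(x+a*h,y+b*h,z) for a in(-1,1) for b in(-1,1)]
    dr(im,f,o,k,place(p,sq(0,0,11,225)),(0,255,0))
    dr(im,f,o,k,place(p,[(-24+a*14,46+b*17,257) for a in(-1,1) for b in(-1,1)]),(0,255,255))
    dr(im,f,o,k,place(p,seg((27,-76,310),(27,-140,310),20)),(255,255,0))
h=595; cv2.imwrite("pics/fit.png",cv2.resize(np.hstack([v[:560],w[:560]]),(800,400)))
E
```

```text
corners [446.87279808 143.68417737  36.        ] [425.92082056 -90.35077293  36.        ] [712.98478202 118.52104464  36.        ] len 234.9709414473736 267.2990296395271 -0.0892869648783865
guess [np.float64(655.5204539228814), np.float64(7.0496592469715615), np.float64(-0.0892869648783865)] [np.float64(528.9367108216785), np.float64(52.203299534027735), 0] ramtop [654.81393117   5.09568624 225.        ]
('top',) press [6.73907e+02 5.22530e+01 1.20000e-02] -9.2 panel [5.30386e+02 5.47980e+01 8.00000e-03] -89.2 bush [590.6  28.3   0. ]
('scene',) press [ 6.76693e+02  1.03030e+01 -8.20000e-02] -67.2 panel [ 5.39858e+02  5.76320e+01 -1.60000e-02] -115.7 bush [599.4  29.7   0. ]
('top', 'scene') press [ 6.74533e+02  1.40220e+01 -6.00000e-02] -63.0 panel [534.024  55.549  -0.   ] -174.9 bush [594.   28.5   0. ]
```

View pics/fit.png

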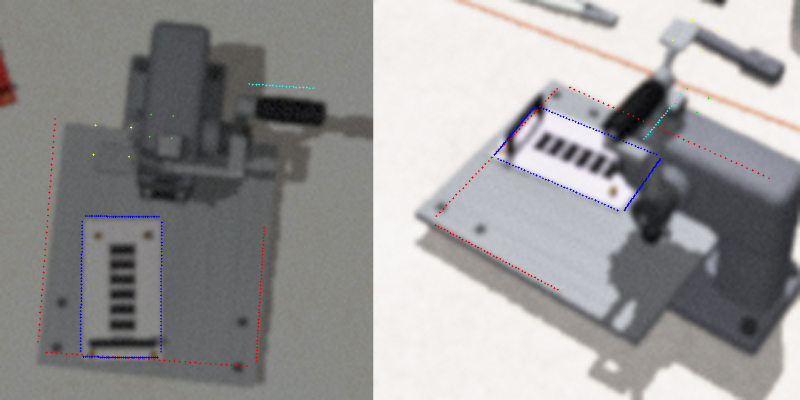

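```bash
sed -i 's/for a,b in segs:/for a,b,sn in [(*q,1)[:3] for q in segs]:/; s/np.clip(v\[0\]-v\[1\],-20,60)/np.clip(sn*(v[0]-v[1]),-20,60)/; s/\[8,0,0\],\[0,8,0\],\[0,0,.06\]/[5,0,0],[0,5,0],[0,0,.03]/' h.py
cat >> h.py <<'E'
TABS=[((-220,-120,36),(-70,-120,36),1),((-10,120,36),(-220,120,36),-1),((-220,120,36),(-220,-120,36),-1)]
PANS=[((-50,-44,40),(25,-44,40)),((25,44,40),(-45,44,40)),((-77.5,44,40),(-77.5,-44,40))]
E
python3 - <<'E'
from h import *
fr={n:arm.grab_frame(n) for n in("top","scene")}
t=fr["top"];s=fr["scene"]
p0=[655.5,7,-.089]; q0=[529,52,0]
pt=fit([t],TABS,p0); ps=fit([s],TABS,p0); pb=fit([t,s],TABS,p0)
qt=fit([t],PAN,q0); qs=fit([s],PANS,q0)
for n,x in zip("pt ps pb qt qs".split(),(pt,ps,pb,qt,qs)): print(n,np.round(x[0],3),round(x[1],1))
v=cv2.resize(cv2.cvtColor(t["color"],cv2.COLOR_RGB2BGR)[120:290,270:420],None,fx=3.5,fy=3.5,interpolation=2)
w=cv2.resize(cv2.cvtColor(s["color"],cv2.COLOR_RGB2BGR)[225:365,240:390],None,fx=4,fy=4,interpolation=2)
def dr(im,f,o,k,P,col):
    for x in (proj(f,P)-o)*k: cv2.circle(im,(int(x[0]),int(x[1])),1,col,-1)
for im,f,o,k,p,Q in((v,t,(269.5,119.5),3.5,pt[0],qt[0]),(w,s,(239.5,224.5),4,ps[0],qs[0])):
    for a,b in TAB: dr(im,f,o,k,place(p,seg(a,b,40)),(0,0,255))
    for a,b in PAN: dr(im,f,o,k,place(Q,seg(a,b,40)),(255,0,0))
    dr(im,f,o,k,place(p,[(a*11,b*11,225) for a in(-1,1) for b in(-1,1)]),(0,255,0))
    dr(im,f,o,k,place(p,[(-24+a*14,46+b*17,257) for a in(-1,1) for b in(-1,1)]),(0,255,255))
    dr(im,f,o,k,place(p,seg((27,-76,310),(27,-140,310),20)),(255,255,0))
    dr(im,f,o,k,place(Q,seg((-60,-32,31+36),(-60,32,31+36),20)),(0,255,255))
    dr(im,f,o,k,place(Q,[60,-27,46]),(0,0,255))
cv2.imwrite("pics/fit2.png",cv2.resize(np.hstack([v[:560],w[:560]]),(800,400)))
E
```

```text
pt [ 6.55099e+02  6.97200e+00 -9.90000e-02] -55.4
ps [ 6.57571e+02  9.45600e+00 -1.01000e-01] -105.3
pb [ 6.56202e+02  8.63400e+00 -1.01000e-01] -153.7
qt [5.30367e+02 5.48070e+01 8.00000e-03] -90.0
qs [ 5.39442e+02  5.65830e+01 -4.40000e-02] -115.1
```

View pics/fit2.png

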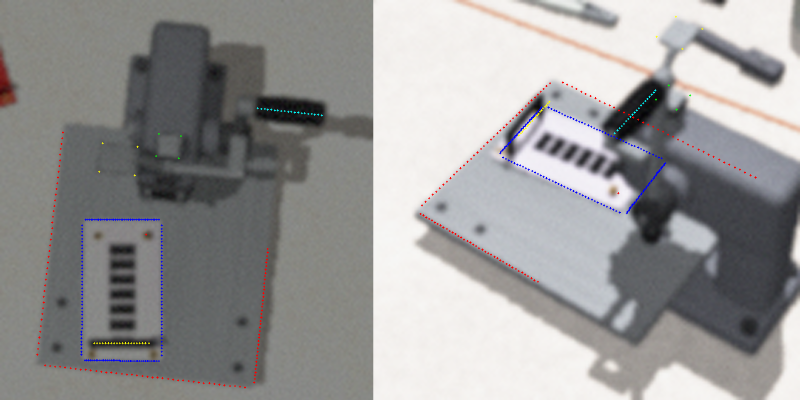

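The press fits well in both views, at about (656, 8.5, yaw −0.10). The panel in the top view is at (530.4, 54.8, yaw 0.008), so the handle is near (471, 56) and the bush has to move about (+64.5, −21.3).

{"op": "carry_out", "data": {"xyz": [[0,0,0],[0,0,0],[0,0,0],[0,0,0],[0,0,0],[0,0,0],[0,0,0],[0,0,0],[0,0,0]], "roll": [0.14,0.14,0.14,0.14,0.14,0.14,0.14,0.14,0.117], "grip": [0.085,0.085,0.085,0.085,0.085,0.085,0.085,0.085,0.085]}}

```text
time_s: 2.0
tool_pos: [200.0, 592.1, 242.3]
ee_rot: [3.142, 0.0, -1.568]
ft_force: [1.2, 0.0, -0.4]
finger_gap: 85.2
grip_force: 0.0
```

{"op": "carry_out", "data": {"xyz": [[0.0384,-0.0191,0],[0.0384,-0.0191,0],[0.0384,-0.0191,0],[0.0384,-0.0191,0],[0.0384,-0.0191,0],[0.0384,-0.0191,0],[0.0384,-0.0191,0],[0.0384,-0.0191,0],[0.0384,-0.0191,0],[0.0384,-0.0191,0],[0.0384,-0.0191,0],[0.0384,-0.0191,0],[0.0384,-0.0191,0],[0.0384,-0.0191,0],[0,0,0],[0,0,0]], "roll": [0,0,0,0,0,0,0,0,0,0,0,0,0,0,0,0], "grip": [0.06,0.06,0.06,0.06,0.06,0.06,0.06,0.06,0.06,0.06,0.06,0.06,0.06,0.06,0.06,0.06]}}

```text
time_s: 3.6
tool_pos: [471.9, 55.7, 242.2]
ee_rot: [3.141, 0.0, -1.565]
ft_force: [0.5, 0.2, -0.4]
finger_gap: 60.0
grip_force: 0.0
```

{"op": "carry_out", "data": {"xyz": [[0,0,0.03],[0,0,0.03],[0,0,0.03],[0,0,0.03],[0,0,0.025],[0,0,0.02],[0,0,0.01],[0,0,0.006],[0,0,0],[0,0,0]], "roll": [0,0,0,0,0,0,0,0,0,0], "grip": [0.05,0.05,0.05,0.05,0.05,0.05,0.05,0.05,0.05,0.05]}}

```text
time_s: 4.6
tool_pos: [472.3, 57.2, 62.1]
ee_rot: [-3.14, 0.001, -1.562]
ft_force: [-0.4, -0.5, 1.0]
finger_gap: 50.3
grip_force: 0.0
```

{"op": "carry_out", "data": {"xyz": [[0,0,0],[0,0,0],[0,0,0],[0,0,0],[0,0,0],[0,0,0],[0,0,0],[0,0,0],[0,0,0],[0,0,0],[0,0,0],[0,0,0]], "roll": [0,0,0,0,0,0,0,0,0,0,0,0], "grip": [0.04,0.03,0.02,0.015,0.01,0.006,0.006,0.006,0.006,0.006,0.006,0.006]}}

```text
time_s: 5.8
tool_pos: [471.4, 56.5, 61.5]
ee_rot: [3.141, -0.0, -1.563]
ft_force: [-2.3, -0.2, 5.6]
finger_gap: 7.9
grip_force: 58.6
```

{"op": "carry_out", "data": {"xyz": [[0,0,0],[0,0,0],[0,0,0.003],[0,0,0],[0,0,0],[0,0,0],[0,0,0],[0,0,0]], "roll": [0,0,0,0,0,0,0,0], "grip": [0.018,0.018,0.018,0.014,0.01,0.006,0.006,0.006]}}

```text
time_s: 6.6
tool_pos: [471.5, 56.6, 58.1]
ee_rot: [3.141, -0.0, -1.563]
ft_force: [-0.7, -0.9, -1.1]
finger_gap: 8.4
grip_force: 58.4
```

Run:
```python
from h import *
s=arm.observe(); print(s["tool_pos"],s["finger_gap"],s["ft_force"],s["ee_rot"])
t=arm.grab_frame("top"); print(fit([t],PANS[:2]+[PAN[1]],[530.4,54.8,.008]))
print(fit([t],PAN,[530.4,54.8,.008]))
```

```text
[471.49620469  56.59176089  58.14375277] 8.350104595416159 [-0.65263114 -0.89183499 -1.11903804] [ 3.14116293e+00 -1.19403924e-04 -1.56289950e+00]
(array([5.30043311e+02, 5.48161800e+01, 8.82294496e-03]), np.float64(-32.409775407097584))
(array([5.29976459e+02, 5.26075400e+01, 4.06819160e-02]), np.float64(-40.68489753438409))
```

{"op": "carry_out", "data": {"xyz": [[0.00156,-0.0046,0],[0.00156,-0.0046,0],[0.00156,-0.0046,0],[0.00156,-0.0046,0],[0.00156,-0.0046,0],[0.00156,-0.0046,0],[0.00156,-0.0046,0],[0.00156,-0.0046,0],[0.00156,-0.0046,0],[0.00156,-0.0046,0],[0.00156,-0.0046,0],[0.00156,-0.0046,0],[0.00156,-0.0046,0],[0.00156,-0.0046,0],[0,0,0],[0,0,0]], "roll": [0,0,0,0,0,0,0,0,0,0,0,0,0,0,0,0], "grip": [0.006,0.006,0.006,0.006,0.006,0.006,0.006,0.006,0.006,0.006,0.006,0.006,0.006,0.006,0.006,0.006]}}

```text
time_s: 8.25
tool_pos: [536.8, 35.4, 58.3]
ee_rot: [-3.141, 0.0, -1.563]
ft_force: [-0.0, -0.4, -1.4]
finger_gap: 8.5
grip_force: 58.4
```

Run:
```python
from h import *
t=arm.grab_frame("top");s=arm.grab_frame("scene")
save(t,"t3.png");save(s,"s3.png")
A=cv2.imread("pics/t3.png")[120:290,270:420];B=cv2.imread("pics/s3.png")[225:365,240:390]
v=cv2.resize(A,None,fx=3.5,fy=3.5,interpolation=2)[:560];w=cv2.resize(B,None,fx=4,fy=4,interpolation=2)
Q=[595,33.5,.008]
for im,f,o,k in((v,t,(269.5,119.5),3.5),(w,s,(239.5,224.5),4)):
    for a,b in PAN:
        for x in (proj(f,place(Q,seg(a,b,40)))-o)*k: cv2.circle(im,(int(x[0]),int(x[1])),1,(255,0,0),-1)
cv2.imwrite("pics/m3.png",cv2.resize(np.hstack([v,w]),(800,400)))
```

```text
(no output)
```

View pics/m3.png

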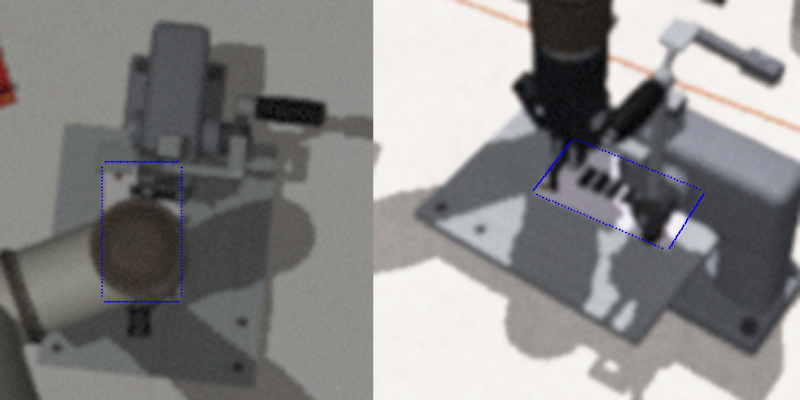

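{"op": "carry_out", "data": {"xyz": [[0,0,0],[0,0,0],[0,0,0],[0,0,0],[0,0,-0.01],[0,0,-0.02],[0,0,-0.03],[0,0,-0.035],[0,0,-0.035],[0,0,-0.04],[0,0,-0.04],[0,0,-0.03],[-0.04,0.03,0],[-0.04,0.03,0],[-0.04,0.03,0],[-0.04,0.03,0],[0,0,0]], "roll": [0,0,0,0,0,0,0,0,0,0,0,0,0,0,0,0,0], "grip": [0.015,0.025,0.03,0.03,0.03,0.03,0.03,0.03,0.03,0.03,0.03,0,0,0,0,0,0]}}

```text
time_s: 10.05
tool_pos: [412.1, 197.7, 299.6]
ee_rot: [-3.14, 0.002, -1.555]
ft_force: [0.9, -0.5, 0.9]
finger_gap: 0.0
grip_force: 0.0
```

Run:
```python
from h import *
t=arm.grab_frame("top");s=arm.grab_frame("scene")
save(t,"t4.png");save(s,"s4.png")
S=[((-77.5,-44,40),(15,-44,40)),((55,44,40),(-77.5,44,40)),((-77.5,44,40),(-77.5,-44,40))]
Q,c=fit([t],S,[595,33.5,.008]);print(Q,c,"bush",place(Q,[60,-27,0])); 
for n,F in(("t",[t]),("s",[s])):
    print(n,"press",fit(F,TABS,[656,8,-.1]))
A=cv2.imread("pics/t4.png")[120:290,270:420];B=cv2.imread("pics/s4.png")[225:365,240:390]
v=cv2.resize(A,None,fx=3.5,fy=3.5,interpolation=2)[:560];w=cv2.resize(B,None,fx=4,fy=4,interpolation=2)
for im,f,o,k in((v,t,(269.5,119.5),3.5),(w,s,(239.5,224.5),4)):
    for a,b in PAN:
        for x in (proj(f,place(Q,seg(a,b,20)))-o)*k: cv2.circle(im,(int(x[0]),int(x[1])),1,(255,0,0),-1)
cv2.imwrite("pics/m4.png",cv2.resize(np.hstack([v,w]),(800,400)))
```

```text
[ 5.98916084e+02  3.22111966e+01 -1.97784221e-02] -71.63856606042324 bush [[658.3703659    4.02984944   0.        ]]
t press (array([ 6.55308292e+02,  6.80696172e+00, -1.00974480e-01]), np.float64(-55.86778009353175))
s press (array([ 6.57210142e+02,  9.33146645e+00, -1.02045233e-01]), np.float64(-97.90053921168126))
```

View pics/m4.png

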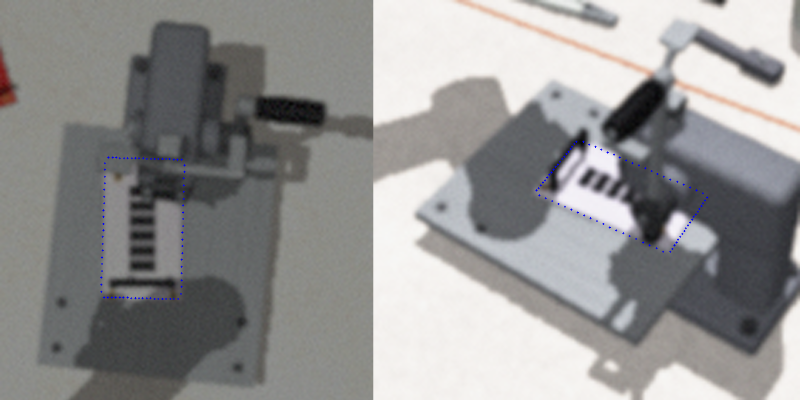

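Run:
```python
from h import *
t=arm.grab_frame("top")
g0=cv2.imread("pics/top1.png",0).astype(np.float32); g1=cv2.cvtColor(t["color"],cv2.COLOR_RGB2GRAY).astype(np.float32)
d=(proj(t,[595,33.5,40])-proj(t,[530.4,54.8,40]))[0]
c=proj(t,[530.4,54.8,40])[0]
for (x0,x1,y0,y1) in((303,334,216,252),(308,334,222,255),(302,330,220,256)):
    p=g0[y0:y1,x0:x1]; W=np.array([[1,0,x0+d[0]],[0,1,y0+d[1]]],np.float32)
    cc,W=cv2.findTransformECC(p,g1,W,cv2.MOTION_EUCLIDEAN,(3,300,1e-6),None,3)
    M=lambda q:W@np.array([q[0]-x0,q[1]-y0,1])
    P0=[530.4,54.8,.008]
    b0=place(P0,[60,-27,40]); b=onz(t,*M(proj(t,b0)[0]),40); h=onz(t,*M(proj(t,place(P0,[-60,0,40]))[0]),40)
    print(round(cc,3),"yawchg",-np.arctan2(W[1,0],W[0,0]),"bush",b.round(1),"handle",h.round(1))
```

```text
0.785 yawchg -0.055502467 bush [654.    3.1  40. ] handle [534.6  36.1  40. ]
0.93 yawchg -0.03998509 bush [654.8   4.3  40. ] handle [534.8  35.4  40. ]
0.903 yawchg -0.03302057 bush [655.3   4.7  40. ] handle [535.1  35.   40. ]
```

{"op": "carry_out", "data": {"xyz": [[-0.045,0,0],[-0.045,0,0],[-0.045,0,0],[-0.045,0,0],[0,0,0]], "roll": [0,0,0,0,0], "grip": [0,0,0,0,0]}}

```text
time_s: 10.7
tool_pos: [415.0, 377.3, 296.8]
ee_rot: [3.141, -0.001, -1.562]
ft_force: [0.1, -1.0, -0.3]
finger_gap: 0.4
grip_force: 0.0
```

Run:
```python
from h import *
F=[arm.grab_frame("top") for _ in range(4)]
t=F[0]; t["color"]=np.mean([f["color"] for f in F],0).round().astype(np.uint8); save(t,"t5.png")
S=[((-77.5,-44,40),(15,-44,40)),((55,44,40),(-77.5,44,40)),((-77.5,44,40),(-77.5,-44,40))]
for q in([595,33.5,.008],[597,33,-.03]):
    Q,c=fit([t],S,q);print(Q,c,"bush",place(Q,[60,-27,0])) 
print(fit([t],TABS,[655,7,-.1]))
g0=cv2.imread("pics/top1.png",0).astype(np.float32); g1=cv2.cvtColor(t["color"],cv2.COLOR_RGB2GRAY).astype(np.float32)
d=(proj(t,[595,33.5,40])-proj(t,[530.4,54.8,40]))[0]
for (x0,x1,y0,y1) in((298,340,222,270),(308,338,222,270),(302,330,220,268)):
    p=g0[y0:y1,x0:x1]; W=np.array([[1,0,x0+d[0]],[0,1,y0+d[1]]],np.float32)
    cc,W=cv2.findTransformECC(p,g1,W,cv2.MOTION_EUCLIDEAN,(3,300,1e-6),None,3)
    M=lambda q:W@np.array([q[0]-x0,q[1]-y0,1])
    P0=[530.4,54.8,.008]
    b=onz(t,*M(proj(t,place(P0,[60,-27,40]))[0]),40); h=onz(t,*M(proj(t,place(P0,[-60,0,40]))[0]),40)
    print(round(cc,3),"yawchg",-np.arctan2(W[1,0],W[0,0]),"bush",b.round(1),"handle",h.round(1))
v=cv2.resize(cv2.imread("pics/t5.png")[150:260,290:390],None,fx=5.4,fy=5.4,interpolation=2)
for a,b in PAN:
    for x in (proj(t,place(Q,seg(a,b,20)))-(289.5,149.5))*5.4: cv2.circle(v,(int(x[0]),int(x[1])),1,(255,0,0),-1)
cv2.imwrite("pics/m5.png",v)
```

```text
[5.97015287e+02 3.33303223e+01 4.90420261e-03] -69.15742592939982 bush [[657.14697819   6.62489792   0.        ]]
[5.97013115e+02 3.33384610e+01 4.93365530e-03] -69.15708064643074 bush [[657.14559273   6.63480768   0.        ]]
(array([ 6.55060957e+02,  7.31086050e+00, -9.80164273e-02]), np.float64(-53.708127822544355))
0.914 yawchg -0.029470766 bush [655.8   4.7  40. ] handle [535.5  34.5  40. ]
0.913 yawchg -0.03442553 bush [655.7   4.5  40. ] handle [535.6  34.9  40. ]
0.908 yawchg -0.0162936 bush [656.5   5.6  40. ] handle [535.8  33.9  40. ]
```

View pics/m5.png

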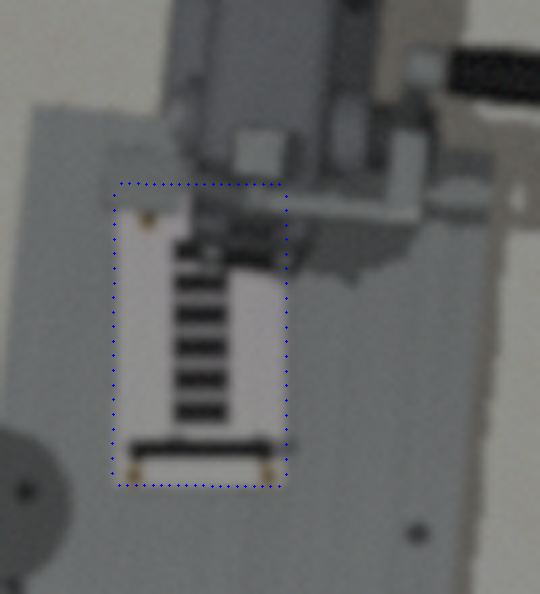

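{"op": "carry_out", "data": {"xyz": [[0.0315,-0.022,0],[0.0315,-0.022,0],[0.0315,-0.022,0],[0.0315,-0.022,0],[0.0315,-0.022,0],[0.0315,-0.022,0],[0.0315,-0.022,0],[0.0315,-0.022,0],[0.0315,-0.022,0],[0.0315,-0.022,0],[0,0,0],[0,0,0]], "roll": [0,0,0,0,0,0,0,0,0,0,0.1,0], "grip": [0,0,0,0,0,0,0,0,0,0,0,0]}}

```text
time_s: 12.1
tool_pos: [636.0, 58.1, 298.4]
ee_rot: [3.141, -0.0, -1.667]
ft_force: [0.2, -0.0, 0.5]
finger_gap: 0.2
grip_force: 0.0
```

{"op": "carry_out", "data": {"xyz": [[-0.001,0,0.007],[-0.001,0,0.007],[-0.001,0,0.007],[-0.001,0,0.007],[-0.0012,0,0.005],[-0.0012,0,0.005],[-0.0012,0,0.005],[-0.0012,0,0.005],[-0.0012,0,0.005],[-0.0012,0,0.005],[-0.0012,0,0.005],[-0.0012,0,0.005],[-0.0012,0,0.005]], "roll": [0,0,0,0,0,0,0,0,0,0,0,0,0], "grip": [0,0,0,0,0,0,0,0,0,0,0,0,0]}}

```text
time_s: 13.4
tool_pos: [638.8, 78.3, 226.0]
ee_rot: [-3.137, 0.004, -1.661]
ft_force: [1.0, 5.3, 2.0]
finger_gap: 0.1
grip_force: 2.6
```

{"op": "carry_out", "data": {"xyz": [[0,0,0.003],[0,0,0.003],[0,0,0.003],[0,0,0]], "roll": [0,0,0,0], "grip": [0,0,0,0]}}

```text
time_s: 13.8
tool_pos: [638.7, 78.2, 216.0]
ee_rot: [-3.138, 0.004, -1.662]
ft_force: [1.4, 5.8, 1.4]
finger_gap: 0.1
grip_force: 2.5
```

{"op": "carry_out", "data": {"xyz": [[0,0,0.003],[0,0,0.003],[0,0,0.002],[0,0,0]], "roll": [0,0,0,0], "grip": [0,0,0,0]}}

```text
time_s: 14.2
tool_pos: [638.8, 77.7, 211.1]
ee_rot: [-3.136, 0.003, -1.661]
ft_force: [-1.8, 5.7, 10.2]
finger_gap: 0.4
grip_force: 5.5
```

{"op": "carry_out", "data": {"xyz": [[0,0,-0.01],[0,0,-0.03],[0,0,-0.04],[0,0,-0.042],[0,0,-0.042],[0.022,-0.0062,0],[0.022,-0.0062,0],[0.022,-0.0062,0],[0.022,-0.0062,0],[0.022,-0.0062,0],[0.022,-0.0062,0],[0.022,-0.0062,0],[0.022,-0.0062,0],[0,0,0],[0,0,0]], "roll": [0,0,0,0,0,0,0,0,0,0,0,0,0,0,0], "grip": [0,0,0,0,0,0,0,0.06,0.06,0.06,0.06,0.06,0.06,0.06,0.06]}}

```text
time_s: 15.7
tool_pos: [670.4, -104.6, 371.4]
ee_rot: [3.14, -0.0, -1.664]
ft_force: [-1.1, 0.4, -0.8]
finger_gap: 60.1
grip_force: 0.0
```

Run:
```python
from h import *
t=arm.grab_frame("top");s=arm.grab_frame("scene")
save(t,"t6.png");save(s,"s6.png")
print([(r["confidence"],r["extent"]) for q in("lever_grip","catch_tab") for r in arm.trace(s,q)[:2]])
A=cv2.imread("pics/t6.png")[120:260,270:420];B=cv2.imread("pics/s6.png")[205:345,240:390]
v=cv2.resize(A,None,fx=4,fy=4,interpolation=2);w=cv2.resize(B,None,fx=4,fy=4,interpolation=2)
cv2.imwrite("pics/m6.png",cv2.resize(np.hstack([v,w]),(800,373)))
```

```text
[(0.93, [319.6, 250.4, 343.2, 313.6]), (0.64, [330.1, 245.1, 351.9, 254.8]), (0.23, [254.4, 247.5, 391.5, 346.0])]
```

View pics/m6.png

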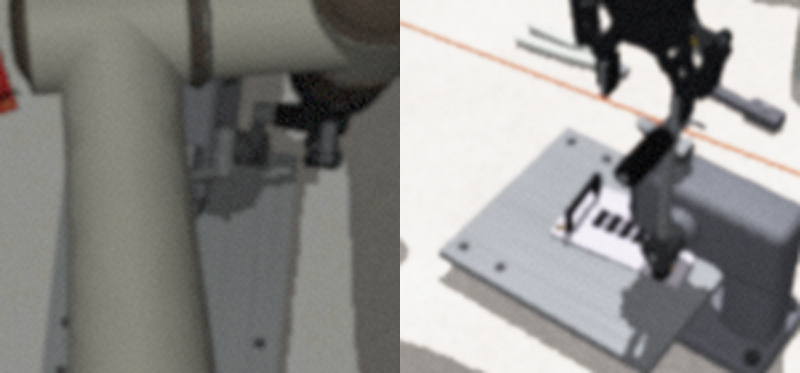

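The catch has flipped: its tab is gone from the old place at the left. The lever is still up and the open fingers straddle its grip, so I descend and pinch.

{"op": "carry_out", "data": {"xyz": [[0,0,0.02],[0,0,0.02],[0,0,0.015],[0,0,0.012],[0,0,0],[0,0,0],[0,0,0],[0,0,0],[0,0,0],[0,0,0],[0,0,0],[0,0,0]], "roll": [0,0,0,0,0,0,0,0,0,0,0,0], "grip": [0.06,0.06,0.06,0.06,0.05,0.04,0.03,0.02,0.02,0.02,0.02,0.02]}}

```text
time_s: 17.1
tool_pos: [672.5, -104.0, 307.1]
ee_rot: [-3.135, 0.0, -1.663]
ft_force: [6.8, -0.3, 2.5]
finger_gap: 23.2
grip_force: 58.9
```

{"op": "carry_out", "data": {"xyz": [[0,0.0078,0.0004],[0,0.0077,0.0004],[0,0.0077,0.0011],[0,0.0076,0.0012],[0,0.0075,0.0019],[0,0.0075,0.0019],[0,0.0073,0.0026],[0,0.0073,0.0027],[0,0.007,0.0034],[0,0.0069,0.0034]], "roll": [0,0,0,0,0,0,0,0,0,0], "grip": [0.02,0.02,0.02,0.02,0.02,0.02,0.02,0.02,0.02,0.02]}}

```text
time_s: 18.1
tool_pos: [599.9, -96.9, 288.8]
ee_rot: [-3.131, 0.001, -1.662]
ft_force: [7.8, 0.1, 2.3]
finger_gap: 22.9
grip_force: 59.3
```

{"op": "carry_out", "data": {"xyz": [[0,0.0066,0.004],[0,0.0066,0.0041],[0,0.0062,0.0047],[0,0.0062,0.0047],[0,0.0057,0.0052],[0,0.0056,0.0053],[0,0.0051,0.0058],[0,0.0051,0.0059],[0,0.0045,0.0063],[0,0.0045,0.0063],[0,0,0],[0,0,0]], "roll": [0,0,0,0,0,0,0,0,0,0,0,0], "grip": [0.02,0.02,0.02,0.02,0.02,0.02,0.02,0.02,0.02,0.02,0.02,0.02]}}

```text
time_s: 19.3
tool_pos: [545.1, -91.5, 239.1]
ee_rot: [-3.128, 0.001, -1.661]
ft_force: [4.5, 2.5, 11.4]
finger_gap: 23.3
grip_force: 60.2
```

{"op": "carry_out", "data": {"xyz": [[0,0.002,0.0032],[0,0.002,0.0034],[0,0,0],[0,0,0]], "roll": [0,0,0,0], "grip": [0.02,0.02,0.02,0.02]}}

```text
time_s: 19.7
tool_pos: [541.7, -91.3, 233.7]
ee_rot: [-3.126, 0.001, -1.661]
ft_force: [3.2, 3.2, 16.0]
finger_gap: 23.1
grip_force: 60.6
```

{"op": "carry_out", "data": {"xyz": [[0,0.002,0.0034],[0,0.0015,0.0034],[0,0,0],[0,0,0]], "roll": [0,0,0,0], "grip": [0.02,0.02,0.02,0.02]}}

```text
time_s: 20.1
tool_pos: [539.7, -91.1, 230.1]
ee_rot: [-3.121, 0.0, -1.66]
ft_force: [1.7, 3.9, 25.6]
finger_gap: 22.9
grip_force: 61.8
```

{"op": "carry_out", "data": {"xyz": [[0,0.001,0.002],[0,0,0],[0,0,0],[0,0,0],[0,0,0]], "roll": [0,0,0,0,0], "grip": [0.02,0.02,0.02,0.02,0.02]}}

```text
time_s: 20.6
tool_pos: [539.2, -91.1, 229.1]
ee_rot: [-3.119, -0.0, -1.659]
ft_force: [-0.6, 5.1, 28.6]
finger_gap: 23.1
grip_force: 62.0
```

Run:
```python
from h import *
t=arm.grab_frame("top");s=arm.grab_frame("scene")
save(t,"t7.png");save(s,"s7.png")
A=cv2.imread("pics/t7.png")[120:260,270:420];B=cv2.imread("pics/s7.png")[205:345,240:390]
cv2.imwrite("pics/m7.png",cv2.resize(np.hstack([cv2.resize(x,None,fx=4,fy=4,interpolation=2) for x in(A,B)]),(800,373)))
```

```text
(no output)
```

View pics/m7.png

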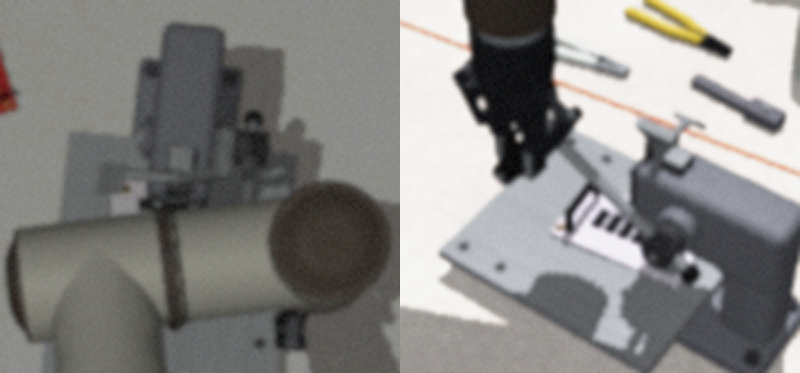

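The lever is fully down and held, the catch arm stands upright (off), and the panel is unmoved. I'm handing the job in.

```bash
python3 -c "
from plant import arm
print(arm.finish_job())"
```

```text
the job is handed in; nothing more can be done
None
```

I slid the panel until the bush was about 2 mm from the ram axis by camera estimate, flipped the catch off, pulled the lever down to about 1.04 rad and handed the job in still holding it with about 29 N; no verdict came back, and I judged the bush flush from lever travel and force, not by seeing it.

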